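# Set and lock the support stand's leg

### The job

The stand's sliding leg has just had a new head moulded on: lift it out of the open mould and lower it, pointed end first, into the collet on top of the support stand until its top ring groove is level with the top of the collet. Nothing else carries the leg there, so keep holding it upright at that mark and, without letting go, swing the upright wing of the cam lever fully round, clockwise from above, so that the collet locks. Finish still holding the locked leg, and leave the other things on the counter where they are.

Things in the scene. Friction and masses are not known exactly. Their poses are not given: they have to be found in the camera images.
- leg: loose sliding leg, 0.2 to 0.33 kg: upright steel bar, 18 mm thick, 74 mm long, lowest 9 mm tapered to 9 mm, with a black round moulded head on top (30 mm wide, 26 mm high). Ring grooves 14, 30 and 46 mm below the head. Origin at the centre of the lower end, z up the leg. It starts in the mould, the head's lowest 8 mm sunk in the cavity, 18 mm of it standing out above
- leg_mark (a point): on the leg's axis at the top ring groove, 60 mm above the lower end and 14 mm below the underside of the head
- leg_head (a point): the middle of the leg's head, 13 mm above the underside of the head and 13 mm below its top
- mould: open mould, fixed: 116x100 mm foot plate, risers and a 90x90 mm aluminium cavity plate, its flat top 96 mm above the counter, with a round cavity (33 mm wide, 8 mm deep) and under it a 20.5 mm through bore for the bar. Origin on the counter under the cavity's centre. Its other half lies at the back, unused. (Large hose coils fill the counter's far left, beside where the hand starts)
- stand_nose (a point): centre of the collet's mouth, level with the flat top of the collet, 100 mm above the counter, on the fixed support stand (116 mm round foot, upright tube, steel collet ring 43 mm across). Three jaws 30 mm deep stand 20.8 mm apart when open and close on the bar as the lever turns. The tube below is hollow: nothing stops the leg until its head meets the collet
- cam_lever (a joint): angle of the cam lever about the collet's upright axis: starts at 0 to 0.2 rad (open), fully closed against its stop at 1.0 rad; growing values turn it clockwise seen from above. It stays where it is left; turning it takes about 0.1 N m, somewhat more as the jaws bite
- lever_wing (a point): middle of the lever's flat upright aluminium wing, 35.5 mm out from the collet's axis and 30 mm above the collet's top. The wing spans radius 21 to 50 mm, is 11 mm thick, 8 to 52 mm above the collet's top: a finger that holds the leg's head sweeps it round when the hand turns about the leg's axis (the leg turns freely in the open collet)
- relay: bystander: black relay 28x28x37 mm, origin at its underside
- valve_spring: bystander: steel coil spring 32 mm wide, 46 mm high, origin at its underside
- spark_plug: bystander: rusty spark plug 63 mm long, origin at its underside
- tape_roll: bystander: roll of black tape 68 mm wide, 19 mm high, origin at its underside
- brake_cylinder: bystander: rusty brake cylinder 98 mm long, 34 mm thick, origin at its underside
- fuel_filter: bystander: white fuel filter 105 mm long, 44 mm thick, origin at its underside
There are look-alikes about, which are no part of the job. Leave any blue or orange look-alike of the leg alone. Leave any red look-alike of the part that bears stand_nose alone.

How it is judged:
On the way, in this order (a step that is already met when the one before it is completed fails the run):
1. the leg is held clear above the mould (z of leg in the frame of mould above 0.1 m and contact force between the fingers and leg above 1 N and contact force between leg and mould below 0.1 N), for 0.2 s.
2. the leg is held in the open collet with its top groove level with the collet's top (z of leg_mark in the frame of stand_nose between -0.004 and 0.004 m and horizontal distance between leg_mark and stand_nose below 0.004 m and contact force between the fingers and leg above 1 N and value of joint cam_lever below 0.4 rad), for 0.2 s.
At the end, for the whole second after the job is handed in: The leg stands upright (within 6 degrees) in the collet with its top ring groove within 4 mm of the height of the collet's top, the cam lever is closed (above 0.92 of 1.0 rad), and the fingers still grip the leg (more than 1 N), at rest (value of joint cam_lever above 0.92 rad and z of leg_mark in the frame of stand_nose between -0.004 and 0.004 m and horizontal distance between leg_mark and stand_nose below 0.004 m and angle between leg's own z axis and vertical below 0.1 rad and contact force between the fingers and leg above 1 N and linear speed of leg below 0.02 m/s); the arm keeps its last pose, push and grip.
It fails at once if the cam lever is turned towards closed while the leg is not held in the fingers (value of joint cam_lever above 0.4 rad and contact force between the fingers and leg below 0.3 N).
It fails at once if the leg is off its mark by more than 6 mm while the cam lever closes (value of joint cam_lever above 0.5 rad and (z of leg_mark in the frame of stand_nose above 0.006 m or z of leg_mark in the frame of stand_nose below -0.006 m)).
It fails at once if a bystander is pushed more than 3 cm from its place (distance of any of relay, valve_spring, spark_plug, tape_roll, brake_cylinder, fuel_filter from where it was at the start of the episode above 0.03 m).
It also fails if it takes over 58 s, if anything falls off the work surface, if the arm or the gripper's body presses on something with over 40 N, if the wrist force passes 120 N, or if a joint passes its speed limit or range.

### The arm

A 6-joint arm with a two-finger parallel gripper is mounted at the origin on a cart in front of the work surface, level with it; the furniture and walls round the work are solid. World frame = base frame: x ahead of the robot, y to its left, z up, the work surface at z = 0. Lengths are in m, angles in rad, forces in N, time in s.
With the tool pointing down it reaches from about 0.3 to 0.775 m from the base axis. Payload 14.6 kg.
Tool frame: the origin (TCP) lies between the finger pads; the fingertips stand ahead of it and the grasp point (between the pads) lies 11 mm behind it (manip.tip_extent is the z of the fingertips in the tool frame, in m); z points along the fingers, y is the line along which they close (so a half turn about z gives the same grasp; the last joint's range is limited). The gripper opens to 85 mm and grips with 20 to 120 N. Pads are 22 mm wide; open, the fingers measure 114 mm over their backs; the gripper's body (76 mm by 85 mm) begins 54 mm behind the grasp point. The pads swing forward as they close: fully open they stand 13 mm farther back than shut.
Start: joints at [-1.312, 0.3, 1.521, -0, 1.321, -0.067], TCP at [0.176, -0.521, 0.239] pointing down, gripper open.
Joint ranges: [-3.03, 3.03], [-0.79, 2.21], [0.23, 2.52], [-1.04, 4.18], [0, 3.07], [-2.55, 2.55]. Speed limits (rad/s): [2.22, 2.22, 2.57, 3.14, 3.14, 3.14].

### API

Orientations are given as a 3x3 rotation matrix whose columns are the frame's x, y, z axes.
In Python, from cell import manip, capture, calibration, order gives the robot as it stands.
- The arm moves only by the tool arm_command, never from a script. Its argument "steps" is a list of rows, each a list of 5 numbers: the shift along the tool's x, y, z in mm, then the turn about the tool's z in degrees, then the closure, from 0 (fully open) to 1 (shut). A call has 1 to 10 rows; each row shifts and turns the commanded pose from where the row before left it, along the tool's axes as they then stand; what a row does not reach is not made up. A row lasts 1/8 s, in which the tool goes at most 62.5 mm and 10.7 degrees, less where a joint would pass 70% of its speed; a pose out of reach is approached as far as the arm can. A call is refused whole if a number of a shift passes 62.5 or a number of a turn 10.7, either way. A call with a gripper value outside its range is refused whole. The fingers move at their own pace and stop on an object; the grip force is fixed at half the most. Time passes only in rows, so rows that do not move let the fingers close. It gives the time, the measured TCP pose, the force, the opening and the grip force at its end, in the units of the state.
- manip.get_obs(): the state, without advancing time (a new reading comes with each control period).
- capture(name): name is "scene" or "top" or "wrist"; returns the picture (400x640x3 uint8, red, green, blue); there is no depth.
- calibration(name): a dict with "camera_matrix" (3x3 intrinsics, pixels), "eye" and "rotation" of the camera in the world. Camera axes: x right, y down, z forward; pixel columns grow to the right and rows downward; lengths in m; the calibration is good to about 2 mm. A picture is of the moment at which its call begins: read the wrist's pose just before it. calibration takes no time and is no camera call; for the wrist camera it gives the pose at the moment of the call.
- order.close_job(): hands the job in; it is judged then, once.
The state is a dict: "time_s": time; "joint_pos": joint angles; "joint_vel": joint speeds; "joint_efforts": joint torques, N m; "tcp_pos": TCP position; "tool_rot": TCP orientation; "wrist_force": force on the tool from outside, world axes, zero at the start; "wrist_torque": the same for the moment, N m; "width": opening from 0.0 (shut) to 1.0 (fully open); "gripper_force": force on a finger pad.
Only numpy, scipy, OpenCV 4.12 (cv2) and the standard library are available. Lean on these libraries where they do the work, as an engineer would, in place of code of your own. Each camera call takes 0.05 s, during which the arm holds its last target. There are 200 camera calls.

## Working session

There is one attempt and no reset: what is moved stays moved. The work goes in short steps, Python scripts to look and compute and a tool call to move; the robot and the scene stay as the last step left them, time stands still between calls to the robot, and variables do not carry over. Pictures are saved under pics/ and viewed, at most 10 in all, crops included, and the job is handed in when it is done.

Besides the shell and the picture viewer there is one more tool, called after "Request:" in YAML: its name, and indented under it one key for each argument. arm_command: Moves the arm, as the interface text tells. Its arguments: {"type":"object","properties":{"steps":{"type":"array"}},"required":["steps"]}

```bash
mkdir -p pics; cat > h.py <<'E'
import numpy as np, cv2
from cell import manip, capture, calibration, order
def ray(c,u,v):
    d=np.asarray(c["rotation"])@np.linalg.inv(np.asarray(c["camera_matrix"]))@np.array([u,v,1.]); return np.asarray(c["eye"]),d/np.linalg.norm(d)
def plane(c,u,v,z):
    e,d=ray(c,u,v); return e+d*(z-e[2])/d[2]
def cross(rays):
    A=np.zeros((3,3));b=np.zeros(3)
    for e,d in rays:
        P=np.eye(3)-np.outer(d,d);A+=P;b+=P@e
    p=np.linalg.solve(A,b); return p,[np.linalg.norm((np.eye(3)-np.outer(d,d))@(p-e)) for e,d in rays]
def proj(c,p):
    q=np.asarray(c["camera_matrix"])@np.asarray(c["rotation"]).T@(np.asarray(p)-np.asarray(c["eye"])); return q[:2]/q[2]
def save(n,im): cv2.imwrite(f"pics/{n}.png",im[...,::-1])
def load(n): return cv2.imread(f"pics/{n}.png")[...,::-1]
E
python3 - <<'E'
from h import *
np.set_printoptions(precision=4,suppress=True)
a=[capture("scene"),capture("top")]
save("scene0",a[0]);save("top0",a[1])
for n in ("scene","top","wrist"):
    c=calibration(n);print(n,c["camera_matrix"],c["eye"],c["rotation"])
print(manip.tip_extent,manip.get_obs())
E
```

```text
scene [[516.3831   0.     312.9801]
 [  0.     516.3831 205.4727]
 [  0.       0.       1.    ]] [-0.0075  0.8107  1.1002] [[-0.8509 -0.3439  0.3971]
 [-0.5249  0.5871 -0.6163]
 [-0.0212 -0.7328 -0.6801]]
top [[472.2574   0.     312.0388]
 [  0.     472.2574 197.038 ]
 [  0.       0.       1.    ]] [ 0.3995 -0.0717  1.1887] [[-0.0257 -0.9898  0.1402]
 [-0.9995  0.0228 -0.0223]
 [ 0.0188 -0.1407 -0.9899]]
wrist [[314.5639   0.     321.1115]
 [  0.     314.5639 199.1296]
 [  0.       0.       1.    ]] [ 0.252  -0.4958  0.3725] [[ 0.3196 -0.8986 -0.3008]
 [-0.9476 -0.3033 -0.1005]
 [-0.001   0.3172 -0.9484]]
0.008 {'time_s': 0.1, 'joint_pos': array([-1.3116,  0.3005,  1.5215,  0.    ,  1.3207, -0.0666]), 'joint_vel': array([ 0.0017,  0.001 , -0.0014,  0.0005,  0.0019, -0.0009]), 'joint_efforts': array([  0.0006, -54.4377, -36.2372,  -0.0001,   0.003 ,  -0.    ]), 'tcp_pos': array([ 0.176 , -0.5209,  0.2388]), 'tool_rot': array([[ 0.9474,  0.3201, -0.0003],
       [ 0.3201, -0.9474,  0.001 ],
       [ 0.0001, -0.0011, -1.    ]]), 'wrist_force': array([-0.2573, -0.2368,  1.1329]), 'wrist_torque': array([0.0021, 0.0326, 0.0049]), 'gripper_force': 0.0, 'width': 0.9996976012774037}
```

View pics/scene0.png

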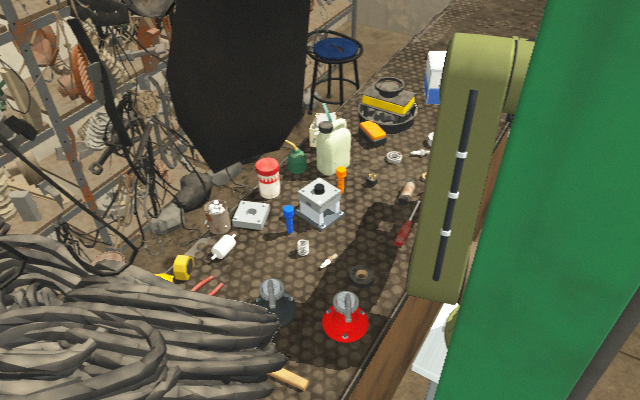

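View pics/top0.png

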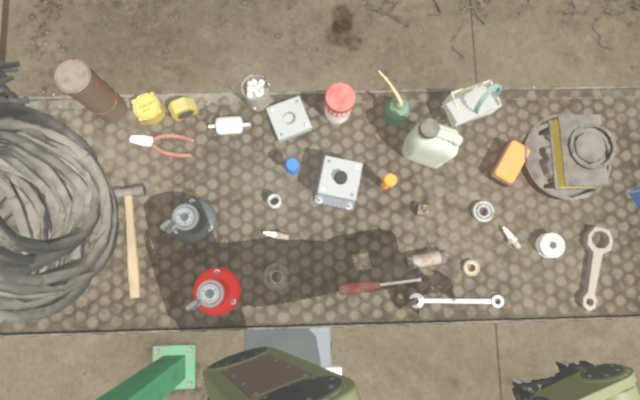

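Candidates for the leg:
- Black head in the mould, top (341,177), scene (319,188). This is my choice.
- Blue look-alike, top (292,165).
- Orange look-alike, top (390,181).

Candidates for the stand:
- Dark-footed stand, top (190,218), scene (273,300). This is my choice.
- Red stand, top (215,292).

I'll check both choices in one close crop.

```bash
python3 - <<'E'
from h import *
t=load("top0");s=load("scene0")
r=lambda im,x,y,w=60:cv2.resize(im[y-w//2:y+w//2,x-w//2:x+w//2],(390,290) if 0 else (300,300),interpolation=cv2.INTER_CUBIC)
save("crop0",np.vstack([np.hstack([r(t,340,180),r(t,190,218)]),np.hstack([r(s,319,200),r(s,273,295)])]))
ct,cs=calibration("top"),calibration("scene")
print(cross([ray(ct,341,177),ray(cs,319,187)]), cross([ray(ct,184,213),ray(cs,270,286)]))
E
```

```text
(array([ 0.5979288 , -0.16453728,  0.10869834]), [np.float64(2.9129873768851898e-05), np.float64(2.91298737690149e-05)]) (array([0.5215133 , 0.20040701, 0.09323124]), [np.float64(0.002749958073464778), np.float64(0.0027499580734650017)])
```

View pics/crop0.png

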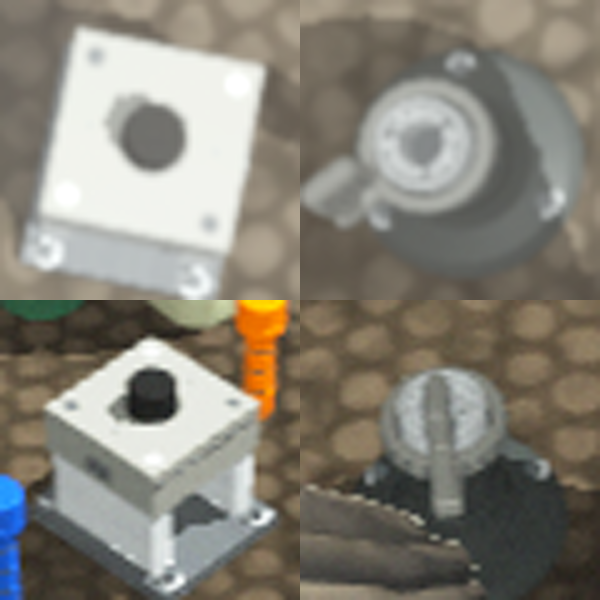

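The crop confirms the black-headed leg in the aluminium mould. The dark-footed steel stand has its lever wing pointing lower-left in the top view. I'll move above the mould for a closer wrist view.

Request:
arm_command:
  steps:
    - [49, -21, -5, 0, 0]
    - [49, -21, -5, 0, 0]
    - [49, -21, -5, 0, 0]
    - [49, -21, -5, 0, 0]
    - [49, -21, -5, 0, 0]
    - [49, -21, -5, 0, 0]
    - [49, -21, -5, 0, 0]
    - [49, -21, -5, 0, 0]
    - [49, -21, -5, 0, 0]
    - [49, -21, -5, 0, 0]

```text
time_s: 1.35
tcp_pos: [0.5741, -0.1639, 0.2892]
tool_rot: [[0.947, 0.32, -0.0], [0.32, -0.947, 0.0], [-0.0, -0.0, -1.0]]
wrist_force: [0.2, -0.4, -1.3]
width: 1.0
gripper_force: 0.0
```

Request:
arm_command:
  steps:
    - [0, 0, 0, -10, 0]
    - [0, 0, 0, -10, 0]
    - [0, 0, 0, -10, 0]
    - [0, 0, 0, -10, 0]
    - [0, 0, 0, -10, 0]
    - [0, 0, 0, -10, 0]
    - [0, 0, 0, -10, 0]
    - [0, 0, 0, -10, 0]
    - [0, 0, 0, -8, 0]
    - [0, 0, 0, 0, 0]

```text
time_s: 2.6
tcp_pos: [0.573, -0.1652, 0.2889]
tool_rot: [[-0.286, 0.958, -0.001], [0.958, 0.286, 0.0], [0.0, -0.0, -1.0]]
wrist_force: [-1.1, 0.2, 0.5]
width: 1.001
gripper_force: 0.0
```

```bash
python3 - <<'E'
from h import *
import pickle
o=manip.get_obs();c=calibration("wrist");im=capture("wrist");save("w1",im);pickle.dump(c,open("w1.pkl","wb"))
print(o["tcp_pos"],o["tool_rot"],o["joint_pos"],o["time_s"]);print(proj(c,[.598,-.1645,.114]))
E
```

```text
[ 0.57295796 -0.16524948  0.2889441 ] [[-2.85920275e-01  9.58253223e-01 -5.97233802e-04]
 [ 9.58253310e-01  2.85920474e-01  2.77490703e-04]
 [ 4.36667733e-04 -4.92961049e-04 -9.99999783e-01]] [-3.42234562e-01  3.74403535e-01  1.30750872e+00  6.13446588e-05
  1.46033612e+00 -6.32208139e-01] 2.6
[346.50759813 184.59807772]
```

View pics/w1.png

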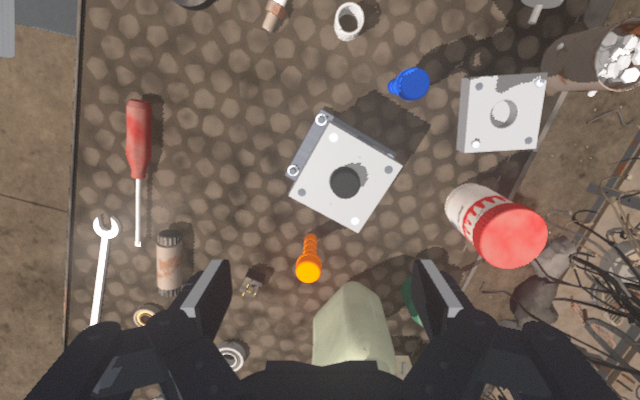

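The wrist view shows the black head at (346,183) on the mould plate, with blue at (410,84) and orange at (308,265). I'll measure the head centre from all three cameras.

```bash
cat >> h.py <<'E'
def headblob(im,u,v,r=25,thr=75):
    u0,v0=int(u)-r,int(v)-r
    g=im[v0:v0+2*r,u0:u0+2*r].max(2)
    m=(g<thr).astype(np.uint8)
    n,l,s,ce=cv2.connectedComponentsWithStats(m)
    k=[i for i in range(1,n)]
    k=min(k,key=lambda i:np.hypot(*(ce[i]-r))-0.02*s[i,4])
    cs,_=cv2.findContours((l==k).astype(np.uint8),cv2.RETR_EXTERNAL,cv2.CHAIN_APPROX_NONE)
    c,rad=cv2.minEnclosingCircle(cs[0])
    return ce[k]+[u0,v0],s[k].tolist(),np.array(c)+[u0,v0],rad,g
E
python3 - <<'E'
from h import *
import pickle
np.set_printoptions(precision=4,suppress=True,linewidth=200)
w=pickle.load(open("w1.pkl","rb"));R=[]
for n,c,u,v,r in (("w1",w,346,183,25),("top0",calibration("top"),341,177,12),("scene0",calibration("scene"),319,187,12)):
    ce,s,cc,rad,g=headblob(load(n),u,v,r); print(n,ce,s,cc,rad); R.append(ray(c,*ce))
    print(g[g.shape[0]//2])
print(cross(R),cross(R[:2]),cross(R[::2]),cross(R[1:]))
E
```

```text
w1 [357. 177.] [36, 19, 1, 1, 1] [357. 177.] 9.999999747378752e-05
[228 229 227 227 228 227 230 222 176 115  84  91  91  94  90  92  93  95  94  93  88  95  92  95  90  88  93  91  93  90  89  87  91  92  92  91  90  85  87 117 146 145 143 160 206 227 225 227 227
 227]Traceback (most recent call last):
  File "<stdin>", line 6, in <module>
  File "h.py", line 22, in headblob
    k=min(k,key=lambda i:np.hypot(*(ce[i]-r))-0.02*s[i,4])
ValueError: min() iterable argument is empty
```

```bash
python3 - <<'E'
from h import *
import pickle
np.set_printoptions(precision=4,suppress=True,linewidth=200)
w=pickle.load(open("w1.pkl","rb"));R=[]
for n,c,u,v,r in (("w1",w,346,183,25),("top0",calibration("top"),341,177,12),("scene0",calibration("scene"),319,187,10)):
    ce,s,cc,rad,g=headblob(load(n),u,v,r,112); print(n,ce,s,cc,rad); R.append(ray(c,*ce))
    if n!="w1":print(g[g.shape[0]//2],g[:,g.shape[0]//2])
print(cross(R),cross(R[:2]),cross(R[::2]),cross(R[1:]))
E
```

```text
w1 [344.842  181.9231] [9, 9, 30, 31, 728] [344.5 182. ] 15.66055965423584
top0 [337.0952 179.381 ] [6, 9, 8, 9, 21] [339. 178.] 5.000100135803223
[243 242 223 187 162 123 106 112 113 112 112 113 113 113 114 113 114 132 202 238 243 243 243 243] [242 242 242 242 239 208 133 113 113 113 113 114 113 112 113 113 113 107 118 190 232 242 243 243]
scene0 [318.6703 188.9451] [5, 7, 10, 11, 91] [318.5   188.875] 5.4787516593933105
[235 234 235 233 217 137  52  63  56  60  56  61  56  61  63 186 235 235 234 233] [126 234 248 254 244 233 154  61  63  61  56  61  57  34  34  37  38  99 235 234]
(array([ 0.5947, -0.1589,  0.108 ]), [np.float64(0.004944180614420116), np.float64(0.0040937785521616395), np.float64(0.001272519095781939)]) (array([ 0.587 , -0.1522,  0.1537]), [np.float64(0.0025345631575732688), np.float64(0.0025345631575733442)]) (array([ 0.5984, -0.165 ,  0.1006]), [np.float64(0.000977817501019186), np.float64(0.0009778175010192072)]) (array([ 0.5926, -0.1549,  0.1106]), [np.float64(0.0005238828089326378), np.float64(0.0005238828089325585)])
```

Request:
arm_command:
  steps:
    - [-3, 12, 20, 0, 0]
    - [-4, 12, 20, 0, 0]
    - [0, 0, 25, 0, 0]
    - [0, 0, 20, 0, 0]
    - [0, 0, 0, 0, 0]
    - [0, 0, 0, 0, 0]

```text
time_s: 3.4
tcp_pos: [0.5983, -0.1652, 0.2053]
tool_rot: [[-0.285, 0.958, 0.001], [0.958, 0.285, -0.0], [-0.001, 0.001, -1.0]]
wrist_force: [0.1, 0.8, 0.8]
width: 1.0
gripper_force: 0.0
```

```bash
python3 - <<'E'
from h import *
import pickle
np.set_printoptions(precision=4,suppress=True,linewidth=200)
o=manip.get_obs();c=calibration("wrist");im=capture("wrist");save("w2",im);pickle.dump(c,open("w2.pkl","wb"))
w=pickle.load(open("w1.pkl","rb"));R=[]
p=proj(c,[.5982,-.1648,.108]);print(p)
ce,s,cc,rad,g=headblob(im,*p,45,112); print(ce,s,cc,rad)
ce1=headblob(load("w1"),346,183,25,112)[0]
ct,cs=calibration("top"),calibration("scene")
print(cross([ray(c,*ce),ray(w,*ce1)]),cross([ray(c,*ce),ray(w,*ce1),ray(ct,340.5,177),ray(cs,318.6,188.4)]))
for z in(.105,.11):print(plane(c,*ce,z),plane(w,*ce1,z),plane(ct,340.5,177,z))
print(o["tcp_pos"],o["width"])
E
```

```text
[322.8786 203.1298]
[321.8092 200.8901] [26, 22, 39, 43, 1310] [322.     200.8214] 21.202268600463867
(array([ 0.5975, -0.1653,  0.1015]), [np.float64(7.471979110764871e-05), np.float64(7.471979110776912e-05)]) (array([ 0.598 , -0.1641,  0.1039]), [np.float64(0.0008201989049596234), np.float64(0.0011020670009930244), np.float64(0.0009017541434568443), np.float64(0.001070595113833986)])
[ 0.5972 -0.1643  0.105 ] [ 0.5969 -0.1645  0.105 ] [ 0.5986 -0.1637  0.105 ]
[ 0.5967 -0.1626  0.11  ] [ 0.5961 -0.1633  0.11  ] [ 0.5977 -0.1633  0.11  ]
[ 0.5983 -0.1652  0.2053] 1.0002183906842457
```

View pics/w2.png

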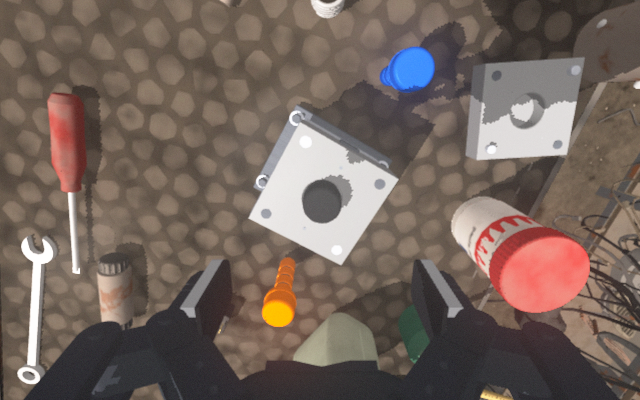

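The head sits centred in w2 at (322,201). Next I'll check from the same picture where the open fingertips lie along tool z.

```bash
python3 - <<'E'
from h import *
import pickle
c=pickle.load(open("w2.pkl","rb"));o=manip.get_obs();R=o["tool_rot"];t=o["tcp_pos"]
for h in(-.02,-.01,-.005,0,.008,.02):
    print(h,[proj(c,t+R@np.array([x,s*y,h])).round() for s in(-1,1) for x,y in((.011,.0425),(-.011,.0425),(.011,.057))])
E
```

```text
-0.02 [array([221., 273.]), array([227., 317.]), array([186., 273.]), array([427., 273.]), array([422., 317.]), array([463., 273.])]
-0.01 [array([228., 260.]), array([233., 302.]), array([196., 260.]), array([420., 260.]), array([416., 302.]), array([453., 260.])]
-0.005 [array([231., 255.]), array([236., 296.]), array([200., 255.]), array([417., 255.]), array([413., 296.]), array([449., 255.])]
0 [array([234., 250.]), array([238., 290.]), array([204., 250.]), array([414., 250.]), array([410., 290.]), array([445., 250.])]
0.008 [array([238., 242.]), array([242., 281.]), array([209., 242.]), array([409., 242.]), array([406., 281.]), array([439., 242.])]
0.02 [array([244., 232.]), array([247., 269.]), array([217., 232.]), array([403., 232.]), array([400., 269.]), array([431., 232.])]
```

Request:
arm_command:
  steps:
    - [1, 0, 20, 0, 0]
    - [0, 0, 20, 0, 0]
    - [0, 0, 20, 0, 0]
    - [0, 0, 20, 0, 0]
    - [0, 0, 15, 0, 0]
    - [0, 0, 5, 0, 0]
    - [0, 0, 0, 0, 0]
    - [0, 0, 0, 0, 0]

```text
time_s: 4.45
tcp_pos: [0.5981, -0.1642, 0.1051]
tool_rot: [[-0.287, 0.958, 0.001], [0.958, 0.287, -0.0], [-0.001, 0.001, -1.0]]
wrist_force: [0.6, -0.1, -0.0]
width: 1.0
gripper_force: 0.0
```

Request:
arm_command:
  steps:
    - [0, 0, 0, 0, 1]
    - [0, 0, 0, 0, 1]
    - [0, 0, 0, 0, 1]
    - [0, 0, 0, 0, 1]
    - [0, 0, 0, 0, 1]
    - [0, 0, 0, 0, 1]
    - [0, 0, 0, 0, 1]
    - [0, 0, 0, 0, 1]

```text
time_s: 5.45
tcp_pos: [0.598, -0.1642, 0.1048]
tool_rot: [[-0.287, 0.958, 0.001], [0.958, 0.287, -0.0], [-0.001, 0.001, -1.0]]
wrist_force: [-0.8, 0.8, 6.0]
width: 0.328
gripper_force: 59.2
```

Request:
arm_command:
  steps:
    - [0, 0, -5, 0, 1]
    - [0, 0, -10, 0, 1]
    - [0, 0, -20, 0, 1]
    - [0, 0, -30, 0, 1]
    - [0, 0, -30, 0, 1]
    - [0, 0, -30, 0, 1]
    - [0, 0, -30, 0, 1]
    - [0, 0, 0, 0, 1]
    - [0, 0, 0, 0, 1]
    - [0, 0, 0, 0, 1]

```text
time_s: 6.7
tcp_pos: [0.5974, -0.164, 0.2577]
tool_rot: [[-0.287, 0.958, -0.002], [0.958, 0.287, 0.001], [0.001, -0.002, -1.0]]
wrist_force: [0.0, 0.0, -3.6]
width: 0.326
gripper_force: 60.0
```

```bash
python3 - <<'E'
from h import *
import pickle
o=manip.get_obs();c=calibration("wrist");im=capture("wrist");save("w3",im);pickle.dump(c,open("w3.pkl","wb"))
s=capture("scene");save("scene3",s)
cs=calibration("scene");t=o["tcp_pos"];print(t,o["joint_pos"],o["gripper_force"],o["wrist_force"])
q=proj(cs,t).astype(int)
im2=s[q[1]-45:q[1]+65,q[0]-55:q[0]+55]
save("c3",np.hstack([cv2.resize(im2,(400,400),interpolation=cv2.INTER_CUBIC),cv2.resize(im[150:400,195:445],(400,400))]));print(q)
E
```

```text
[ 0.59739299 -0.16403438  0.25770936] [-3.27089972e-01  4.46376865e-01  1.27903450e+00 -8.14739173e-06
  1.41857994e+00 -6.17983649e-01] 60.016778111457825 [ 5.90029602e-03  2.52528710e-03 -3.64392979e+00]
[318 145]
```

View pics/c3.png

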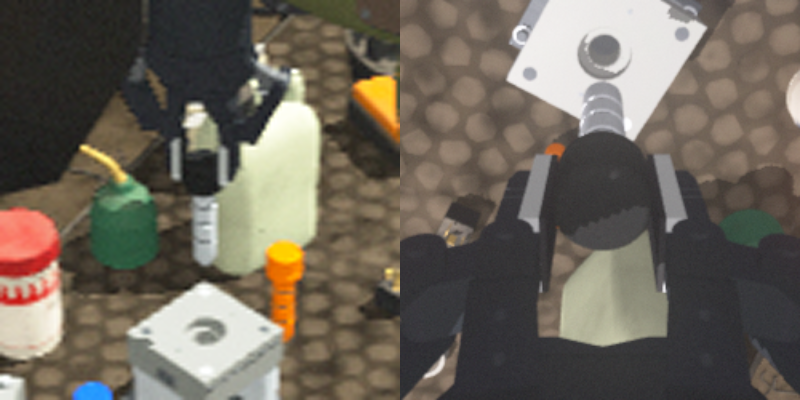

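The leg hangs straight between the pads and is clear of the mould. I'll carry it to just short of the stand and take two wrist views of the collet.

Request:
arm_command:
  steps:
    - [0, 0, -20, 0, 1]
    - [30, 3, 0, 0, 1]
    - [40, 3, 0, 0, 1]
    - [40, 3, 0, 0, 1]
    - [40, 3, 0, 0, 1]
    - [40, 3, 0, 0, 1]
    - [40, 3, 0, 0, 1]
    - [40, 3, 0, 0, 1]
    - [30, 3, 0, 0, 1]
    - [10, 1, 0, 0, 1]

```text
time_s: 8.05
tcp_pos: [0.5324, 0.1414, 0.2789]
tool_rot: [[-0.288, 0.957, -0.0], [0.957, 0.288, -0.0], [0.0, -0.0, -1.0]]
wrist_force: [0.3, -0.5, -3.8]
width: 0.326
gripper_force: 59.9
```

Request:
arm_command:
  steps:
    - [0, 0, 0, 0, 1]
    - [0, 0, 0, 0, 1]

```text
time_s: 8.3
tcp_pos: [0.533, 0.1391, 0.2791]
tool_rot: [[-0.286, 0.958, -0.0], [0.958, 0.286, -0.0], [-0.0, -0.0, -1.0]]
wrist_force: [-0.1, -0.2, -2.6]
width: 0.322
gripper_force: 59.9
```

```bash
python3 - <<'E'
from h import *
import pickle
o=manip.get_obs();c=calibration("wrist");im=capture("wrist");save("w4",im);pickle.dump((c,o["tcp_pos"],o["tool_rot"]),open("w4.pkl","wb"))
print(o["tcp_pos"],o["joint_pos"],o["gripper_force"],o["wrist_force"],proj(c,[.515,.197,.1]))
E
```

```text
[0.53300679 0.13913235 0.27912695] [ 1.88904975e-01  2.74391705e-01  1.46084427e+00 -1.39590204e-04
  1.40660275e+00 -1.01057476e-01] 59.94673490524292 [-0.12234304 -0.17011421 -2.57531291] [322.01333717 116.2941014 ]
```

View pics/w4.png

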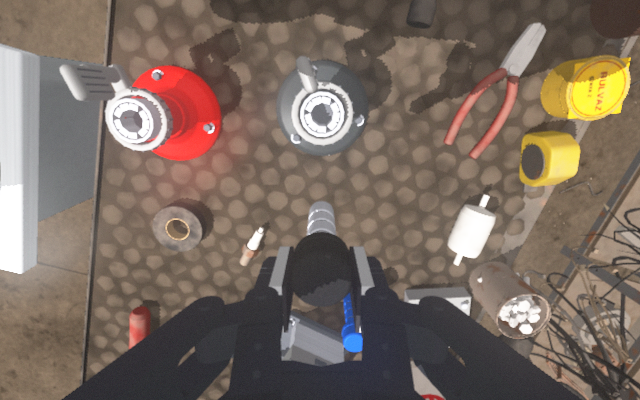

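The wrist view shows the collet mouth at (323,115) and its wing from about (312,92) to (302,62). The red stand is at (135,118). I'll take a second, offset wrist view.

Request:
arm_command:
  steps:
    - [5, 25, 0, 0, 1]
    - [5, 35, 0, 0, 1]
    - [0, 0, 0, 0, 1]
    - [0, 0, 0, 0, 1]
    - [0, 0, 0, 0, 1]

```text
time_s: 8.98
tcp_pos: [0.5871, 0.1663, 0.2796]
tool_rot: [[-0.286, 0.958, 0.0], [0.958, 0.286, 0.0], [-0.0, 0.0, -1.0]]
wrist_force: [-0.3, -0.5, -3.3]
width: 0.327
gripper_force: 60.4
```

```bash
python3 - <<'E'
from h import *
import pickle
o=manip.get_obs();c=calibration("wrist");im=capture("wrist");save("w5",im);pickle.dump((c,o["tcp_pos"],o["tool_rot"]),open("w5.pkl","wb"))
q=proj(c,[.515,.197,.1]).astype(int);print(o["tcp_pos"],q)
a=load("w4");f=lambda im,x,y:cv2.resize(im[max(y-75,0):y+35,x-50:x+50],(400,440),interpolation=cv2.INTER_CUBIC)
print(max(q[1]-75,0),q[0]-50)
save("c45",np.hstack([f(a,323,115),f(im,*q)]))
E
```

```text
[0.58708428 0.16628379 0.27960769] [260 127]
52 210
```

View pics/c45.png

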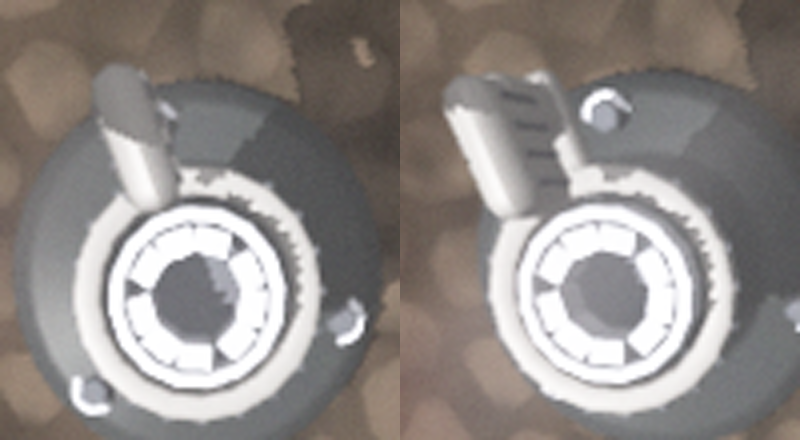

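```bash
python3 - <<'E'
from h import *
import pickle
np.set_printoptions(precision=4,suppress=True)
R=[];C=[]
for n,u,v in(("w4",322,114),("w5",261,126)):
    im=load(n);c=pickle.load(open(n+".pkl","rb"))[0];C.append(c)
    m=np.zeros(im.shape[:2],np.uint8);cv2.circle(m,(u,v),25,1,-1);m&=(im.min(2)>232).astype(np.uint8)
    nn,l,s,ce=cv2.connectedComponentsWithStats(m);k=1+np.argmax(s[1:,4])
    p=np.argwhere(l==k)[:,::-1].astype(np.int32);h=cv2.convexHull(p);e=cv2.fitEllipse(h);print(n,s[k],e);R.append(ray(c,*e[0]))
print("collet",cross(R),[plane(c,*proj(c,cross(R)[0]),.1) for c in C])
p=cross(R)[0]
a=cross([ray(C[0],303,60),ray(C[1],226.5,74.5)]);b=cross([ray(C[0],311,90),ray(C[1],238.75,103.3)])
print(a,b)
for q in(a[0],b[0]):print(np.degrees(np.arctan2(q[1]-p[1],q[0]-p[0])),np.hypot(*(q-p)[:2]))
# held leg head in w4/w5 tool frame: bar lower end
E
```

```text
w4 [300  92  44  45 937] ((321.7252197265625, 113.96349334716797), (43.37559509277344, 44.84638977050781), 1.8199925422668457)
w5 [240 104  43  44 894] ((260.7826843261719, 125.2032470703125), (41.99580764770508, 44.72333908081055), 144.08859252929688)
collet (array([0.5142, 0.1989, 0.0985]), [np.float64(4.1201340352225055e-05), np.float64(4.120134035220723e-05)]) [array([0.5141, 0.199 , 0.1   ]), array([0.5144, 0.1991, 0.1   ])]
(array([0.488 , 0.2361, 0.1509]), [np.float64(0.00013841838852791786), np.float64(0.00013841838852793507)]) (array([0.4996, 0.217 , 0.1425]), [np.float64(0.00011558091105749528), np.float64(0.00011558091105748054)])
125.06508242720966 0.045454835897331514
128.771531681474 0.023222956679420738
```

```bash
python3 - <<'E'
from h import *
import pickle
np.set_printoptions(precision=4,suppress=True,linewidth=200)
w=pickle.load(open("w3.pkl","rb"));cs=calibration("scene")
t=np.array([.5974,-.164,.2577])
s=load("scene3")
for x in(-.003,0,.003):
  for z in(-.0908,):print(x,proj(cs,t+[0,x,z]),proj(w,t+[0,x,z]))
print("scene rows 155-180, cols 308-330");print(s[140:178,310:330].max(2))
g=load("w3").max(2);print(g[190:215,321],g[225,295:350])
E
```

```text
-0.003 [319.3432 171.1745] [322.1929 210.2463]
0 [318.8002 171.7479] [323.3295 206.6921]
0.003 [318.2558 172.3228] [324.4747 203.1109]
scene rows 155-180, cols 308-330
[[138 163 103  32  91 165 176 154 160 161 164 166 138 127 113  62  45  47  73 205]
 [131 159  98  33  88 120 109  87  64  60  76 122 125 148 168 114  49  47  73 200]
 [134 158 103  41  54  54  62  57  60  58  57  60  65 136 170 114  47  45  66 195]
 [135 165 100  39  53  61  54  59  47  33  35  38  56 137 169 117  44  44  78 192]
 [134 162  98  34  33  33  34  36  34  35  32  36  55 137 169 114  50  47  68 181]
 [134 162 104  36  36  34  33  33  35  32  33  34  53 138 170 114  43  42  72 174]
 [134 160 101  31  36  35  36  39  37  37  36  37  58 138 171 113  51  59 122 174]
 [131 163 103  36  27  34  35  33  37  39  37  38  53 139 170 111  49  66 163 204]
 [138 177 123  31  33  33  32  26  34  33  37  34  55 139 178 119  47 115 181 197]
 [ 83 108  86  36  34  36  31  36  31  35  32  36  55 139 172 130  74 148 191 192]
 [ 53  45  45  38  27  33  32  34  40  35  34  34  39 136 186 181 176 184 180 185]
 [ 48  47  55  53  
[... 1847 characters left out ...]
7  76  63  95 135 151 156 164 169 168 169]
 [ 53  51  58  61  69  65  57  52  45  51  59  65  72  88 127 151 158 157 164 163]
 [ 50  54  62  68  67  75  66  55  48  48  52  53  63  60  65  74  94 113 110 126]
 [ 61  66  65  65  69  70  69  60  47  50  39  46  43  43  42  41  44  49  57  99]
 [ 51  61  63  59  62  64  64  60 117 126  80  52  49  55  48  67  83  90 109 127]]
[139 174 183 150 152 151 151 138 131 162 196 167 153 154 153 154 153 157 169 193 185 146 155 153 155] [120 108 103 101 103 106 108 113 117 117 119 121 154 243 251 185 177 164 157 151 152 152 156 153 157 155 152 153 155 152 155 155 155 156 153 151 150 153 167 198 248 255 255 253 241 232 232 231 230
 229 230 231 232 221 173]
```

Request:
arm_command:
  steps:
    - [13, -15, 0, 0, 1]
    - [14, -15, 0, 0, 1]
    - [13, -15, 0, 0, 1]
    - [12, -15, 0, 0, 1]
    - [0, 0, 20, 0, 1]
    - [0, 0, 20, 0, 1]
    - [0, 0, 20, 0, 1]
    - [0, 0, 0, 0, 1]
    - [0, 0, 0, 0, 1]

```text
time_s: 10.15
tcp_pos: [0.5153, 0.1994, 0.2205]
tool_rot: [[-0.287, 0.958, 0.001], [0.958, 0.287, 0.0], [0.0, 0.002, -1.0]]
wrist_force: [-0.1, 1.1, -2.6]
width: 0.324
gripper_force: 60.5
```

```bash
python3 - <<'E'
from h import *
import pickle
o=manip.get_obs();R=o["tool_rot"];t=o["tcp_pos"];print(t,"tool mm to go",1000*(R.T@(np.array([.5147,.1993,.131])-t)))
c=calibration("wrist");im=capture("wrist");save("w6",im);print(proj(c,[.5143,.199,.1]))
s=capture("top");save("t6",s);u,v=185,212
save("c6",np.hstack([cv2.resize(im[120:320,220:420],(400,400),interpolation=cv2.INTER_CUBIC),cv2.resize(capture("scene")[245:325,233:313],(400,400),interpolation=cv2.INTER_CUBIC)]))
E
```

```text
[0.51525299 0.19938151 0.22047874] tool mm to go [ 7.97011490e-02 -6.87832060e-01  8.94778073e+01]
[321.48626946 194.84117086]
```

View pics/c6.png

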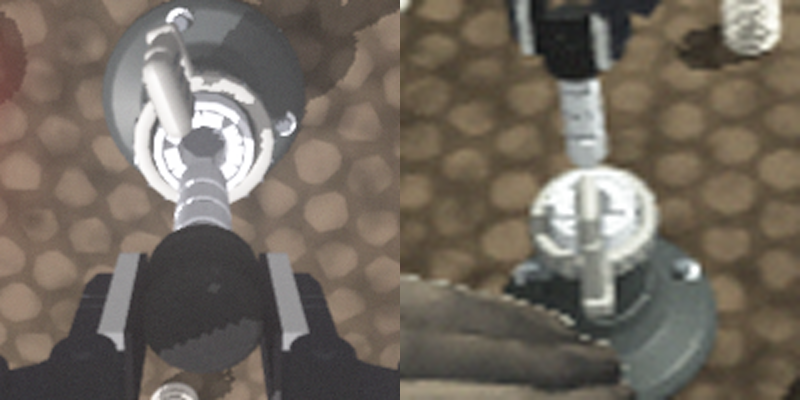

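The leg tip is about 30 mm above the collet and in line with it in both views. I'll lower it gently while watching the force.

Request:
arm_command:
  steps:
    - [0, -1, 10, 0, 1]
    - [0, 0, 10, 0, 1]
    - [0, 0, 8, 0, 1]
    - [0, 0, 5, 0, 1]
    - [0, 0, 5, 0, 1]
    - [0, 0, 0, 0, 1]

```text
time_s: 11.05
tcp_pos: [0.514, 0.1991, 0.181]
tool_rot: [[-0.287, 0.958, -0.0], [0.958, 0.287, -0.0], [0.0, -0.0, -1.0]]
wrist_force: [0.1, 0.9, -2.7]
width: 0.322
gripper_force: 60.4
```

Request:
arm_command:
  steps:
    - [0, 0, 5, 0, 1]
    - [0, 0, 5, 0, 1]
    - [0, 0, 5, 0, 1]
    - [0, 0, 0, 0, 1]

```text
time_s: 11.55
tcp_pos: [0.5139, 0.1991, 0.1658]
tool_rot: [[-0.287, 0.958, -0.001], [0.958, 0.287, -0.0], [0.0, -0.001, -1.0]]
wrist_force: [0.7, 1.2, -2.7]
width: 0.325
gripper_force: 60.4
```

Request:
arm_command:
  steps:
    - [0, 0, 7, 0, 1]
    - [0, 0, 7, 0, 1]
    - [0, 0, 7, 0, 1]
    - [0, 0, 7, 0, 1]
    - [0, 0, 5, 0, 1]
    - [0, 0, 2, 0, 1]
    - [0, 0, 0, 0, 1]
    - [0, 0, 0, 0, 1]
    - [0, 0, 0, 0, 1]
    - [0, 0, 0, 0, 1]

```text
time_s: 12.8
tcp_pos: [0.514, 0.1991, 0.1313]
tool_rot: [[-0.287, 0.958, -0.0], [0.958, 0.287, 0.0], [0.0, -0.0, -1.0]]
wrist_force: [0.9, 1.5, -4.6]
width: 0.321
gripper_force: 60.4
```

```bash
python3 - <<'E'
from h import *
o=manip.get_obs();print(o["tcp_pos"],o["wrist_force"],o["joint_pos"])
s=capture("scene");t=capture("top");w=capture("wrist");save("s7",s);save("t7",t);save("w7",w)
print(proj(calibration("scene"),[.514,.199,.1]),proj(calibration("wrist"),[.514,.199,.1]))
save("c7",np.hstack([cv2.resize(s[255:315,243:303],(390,390),interpolation=cv2.INTER_CUBIC),cv2.resize(w[140:340,220:420],(390,390),interpolation=cv2.INTER_CUBIC)]))
E
```

```text
[0.5140136  0.19911265 0.13130344] [ 0.86897942  1.54519519 -4.55509186] [3.03110360e-01 4.14797868e-01 1.63176975e+00 3.61437454e-05
 1.09505776e+00 1.22140837e-02]
[271.52359175 284.89623225] [323.43626485 241.52948994]
```

View pics/c7.png

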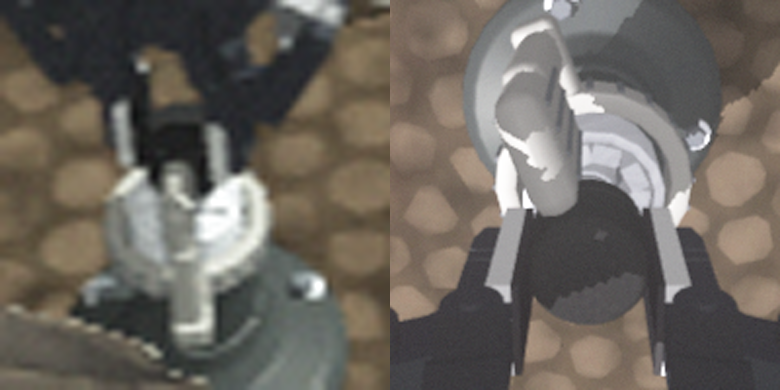

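The leg is down in the open collet at the mark, with the wing's far side clear of both fingers. Now I'll turn clockwise.

Request:
arm_command:
  steps:
    - [0, 0, 0, 6, 1]
    - [0, 0, 0, 6, 1]
    - [0, 0, 0, 6, 1]
    - [0, 0, 0, 6, 1]
    - [0, 0, 0, 6, 1]
    - [0, 0, 0, 6, 1]
    - [0, 0, 0, 0, 1]
    - [0, 0, 0, 0, 1]

```text
time_s: 13.95
tcp_pos: [0.5141, 0.1992, 0.1314]
tool_rot: [[0.329, 0.944, 0.0], [0.944, -0.329, 0.0], [0.0, 0.0, -1.0]]
wrist_force: [-0.1, 1.4, -1.8]
width: 0.322
gripper_force: 61.5
```

Request:
arm_command:
  steps:
    - [0, 0, 0, 5, 1]
    - [0, 0, 0, 5, 1]
    - [0, 0, 0, 5, 1]
    - [0, 0, 0, 5, 1]
    - [0, 0, 0, 5, 1]
    - [0, 0, 0, 5, 1]
    - [0, 0, 0, 0, 1]
    - [0, 0, 0, 0, 1]

```text
time_s: 14.95
tcp_pos: [0.5145, 0.1992, 0.1315]
tool_rot: [[0.757, 0.654, 0.001], [0.654, -0.757, 0.0], [0.001, 0.001, -1.0]]
wrist_force: [5.1, 1.9, -4.4]
width: 0.325
gripper_force: 60.8
```

```bash
python3 - <<'E'
from h import *
o=manip.get_obs();print(o["tcp_pos"],o["wrist_force"],o["wrist_torque"],o["joint_pos"],o["gripper_force"],o["time_s"])
save("s8",capture("scene"));save("w8",capture("wrist"))
E
```

```text
[0.51447282 0.1991667  0.13147115] [ 5.14617581  1.90372047 -4.36922218] [ 0.2530297  -1.11160954  0.00518637] [ 3.03017862e-01  4.14900126e-01  1.63117947e+00 -1.28096140e-04
  1.09430585e+00  1.16152711e+00] 60.775227225640265 14.95
```

Request:
arm_command:
  steps:
    - [0, 0, 0, 4, 1]
    - [0, 0, 0, 4, 1]
    - [0, 0, 0, 4, 1]
    - [0, 0, 0, 0, 1]
    - [0, 0, 0, 0, 1]

```text
time_s: 15.68
tcp_pos: [0.5143, 0.1991, 0.1314]
tool_rot: [[0.876, 0.482, 0.001], [0.482, -0.876, 0.0], [0.001, 0.0, -1.0]]
wrist_force: [4.8, 2.3, -2.6]
width: 0.323
gripper_force: 61.7
```

Request:
arm_command:
  steps:
    - [0, 0, 0, 3, 1]
    - [0, 0, 0, 3, 1]
    - [0, 0, 0, 0, 1]
    - [0, 0, 0, 0, 1]

```text
time_s: 16.18
tcp_pos: [0.5142, 0.1992, 0.1314]
tool_rot: [[0.922, 0.387, 0.0], [0.387, -0.922, 0.0], [0.001, 0.0, -1.0]]
wrist_force: [3.6, 1.3, -1.0]
width: 0.324
gripper_force: 62.4
```

```bash
python3 - <<'E'
from h import *
o=manip.get_obs();print(o["tcp_pos"],o["wrist_force"],o["wrist_torque"],o["joint_pos"],o["gripper_force"],o["time_s"],np.degrees(np.arctan2(o["tool_rot"][1,1],o["tool_rot"][0,1])))
E
```

```text
[0.51422385 0.19915743 0.1314327 ] [ 3.61914346  1.30273036 -1.00153396] [ 0.28110187 -1.06835903  0.33347825] [3.03086371e-01 4.14797824e-01 1.63142892e+00 3.77571188e-06
 1.09484572e+00 1.47635435e+00] 62.3685897285759 16.175 -67.22340310957489
```

Request:
arm_command:
  steps:
    - [0, 0, 0, 2, 1]
    - [0, 0, 0, 2, 1]
    - [0, 0, 0, 0, 1]
    - [0, 0, 0, 0, 1]

```text
time_s: 16.68
tcp_pos: [0.5136, 0.1993, 0.1314]
tool_rot: [[0.947, 0.32, -0.001], [0.32, -0.947, 0.0], [-0.001, -0.0, -1.0]]
wrist_force: [-3.9, 3.4, 3.8]
width: 0.325
gripper_force: 66.0
```

```bash
python3 - <<'E'
from h import *
np.set_printoptions(precision=3,suppress=True,linewidth=250)
o=manip.get_obs();print(o["tcp_pos"],o["wrist_force"],o["wrist_torque"],o["joint_pos"],np.degrees(np.arctan2(o["tool_rot"][1,1],o["tool_rot"][0,1])))
c=calibration("wrist");w=capture("wrist");save("w9",w);save("s9",capture("scene"))
import math
# bright wing profile: sample the wing-top plane (z=.152) on arcs about the collet
for r in(.038,.044,.048):
    print(r,[(a,int(w[int(round(q[1])),int(round(q[0]))].max())) for a in range(30,130,4) for q in [proj(c,[.5142+r*math.cos(math.radians(a)),.199+r*math.sin(math.radians(a)),.151])] if 0<=q[0]<640 and 0<=q[1]<400])
E
```

```text
[0.514 0.199 0.131] [-3.93   3.396  3.841] [0.446 0.2   0.43 ] [0.303 0.414 1.632 0.    1.096 1.548] -71.32054846882441
0.038 [(30, 201), (34, 171), (38, 86), (42, 125), (46, 120), (50, 106), (54, 128), (58, 128), (62, 142), (66, 159), (70, 163), (74, 144), (78, 119), (82, 128), (86, 110), (90, 116), (94, 121), (98, 114), (102, 120), (106, 91), (110, 87), (114, 83), (118, 63), (122, 61), (126, 59)]
0.044 [(30, 159), (34, 159), (38, 158), (42, 158), (46, 125), (50, 108), (54, 125), (58, 127), (62, 136), (66, 155), (70, 171), (74, 143), (78, 152), (82, 148), (86, 124), (90, 156), (94, 158), (98, 150), (102, 110), (106, 120), (110, 147), (114, 62), (118, 57), (122, 59), (126, 64)]
0.048 [(30, 119), (34, 78), (38, 149), (42, 115), (46, 125), (50, 104), (54, 112), (58, 131), (62, 132), (66, 148), (70, 155), (74, 145), (78, 160), (82, 151), (86, 124), (90, 144), (94, 162), (98, 142), (102, 108), (106, 130), (110, 145), (114, 62), (118, 60), (122, 59), (126, 58)]
```

Request:
arm_command:
  steps:
    - [0, 0, 0, 2, 1]
    - [0, 0, 0, 2, 1]
    - [0, 0, 0, 0, 1]
    - [0, 0, 0, 0, 1]

```text
time_s: 17.27
tcp_pos: [0.5124, 0.1995, 0.1312]
tool_rot: [[0.967, 0.254, -0.004], [0.254, -0.967, -0.0], [-0.004, -0.001, -1.0]]
wrist_force: [-15.3, 3.7, 9.4]
width: 0.324
gripper_force: 70.6
```

```bash
python3 - <<'E'
from h import *
import math
np.set_printoptions(precision=3,suppress=True,linewidth=250)
o=manip.get_obs();print(o["tcp_pos"],o["wrist_force"],o["wrist_torque"],o["joint_pos"],np.degrees(np.arctan2(o["tool_rot"][1,1],o["tool_rot"][0,1])))
c=calibration("wrist");w=capture("wrist");save("w10",w);save("s10",capture("scene"))
cs=calibration("scene")
for im in("s7","s8","s9","s10"):
  im=load(im)
  print([(a,int(im[int(round(q[1])),int(round(q[0]))].max())) for a in range(30,150,5) for q in [proj(cs,[.5142+.045*math.cos(math.radians(a)),.199+.045*math.sin(math.radians(a)),.151])]])
d=cv2.absdiff(load("s9"),load("s10"))[250:320,240:305].max(2);print("diff s9-s10 in stand",(d>25).sum(),"s8-s9",(cv2.absdiff(load("s8"),load("s9"))[250:320,240:305].max(2)>25).sum())
E
```

```text
[0.512 0.2   0.131] [-15.268   3.714   9.445] [0.697 1.789 0.565] [0.304 0.414 1.633 0.001 1.098 1.618] -75.2834355570594
[(30, 100), (35, 100), (40, 101), (45, 100), (50, 95), (55, 92), (60, 93), (65, 118), (70, 132), (75, 140), (80, 143), (85, 139), (90, 133), (95, 146), (100, 156), (105, 164), (110, 174), (115, 164), (120, 117), (125, 124), (130, 201), (135, 146), (140, 249), (145, 252)]
[(30, 99), (35, 100), (40, 103), (45, 100), (50, 98), (55, 88), (60, 96), (65, 119), (70, 136), (75, 141), (80, 141), (85, 119), (90, 135), (95, 129), (100, 110), (105, 91), (110, 106), (115, 144), (120, 152), (125, 127), (130, 139), (135, 172), (140, 250), (145, 252)]
[(30, 93), (35, 103), (40, 100), (45, 99), (50, 94), (55, 87), (60, 94), (65, 111), (70, 127), (75, 140), (80, 130), (85, 111), (90, 105), (95, 113), (100, 110), (105, 103), (110, 164), (115, 175), (120, 117), (125, 107), (130, 151), (135, 168), (140, 240), (145, 253)]
[(30, 93), (35, 105), (40, 97), (45, 103), (50, 96), (55, 90), (60, 91), (65, 109), (70, 125), (75, 140), (80, 132), (85, 113), (90, 108), (95, 115), (100, 111), (105, 105), (110, 164), (115, 159), (120, 84), (125, 122), (130, 157), (135, 120), (140, 237), (145, 244)]
diff s9-s10 in stand 136 s8-s9 533
```

```bash
python3 - <<'E'
from h import *
import math,pickle
np.set_printoptions(precision=3,suppress=True,linewidth=250)
c=calibration("wrist")
def prof(im,c,z,A):
    g=cv2.GaussianBlur(im.max(2),(3,3),0).astype(np.float32)
    out=[]
    for a in A:
        P=np.array([proj(c,[.5142+r*math.cos(math.radians(a)),.199+r*math.sin(math.radians(a)),z]) for r in np.arange(.030,.049,.002)],np.float32)
        out.append(int(np.median(cv2.remap(g,P[:,0].copy(),P[:,1].copy(),cv2.INTER_LINEAR))))
    return list(zip(A,out))
print(prof(load("w10"),c,.151,range(40,100,3)))
print(prof(load("w9"),c,.151,range(40,100,3)))
c4=pickle.load(open("w4.pkl","rb"))[0];print(prof(load("w4"),c4,.151,range(100,150,3)))
c5=pickle.load(open("w5.pkl","rb"))[0];print(prof(load("w5"),c5,.151,range(100,150,3)))
E
```

```text
[(40, 137), (43, 124), (46, 125), (49, 122), (52, 124), (55, 126), (58, 129), (61, 137), (64, 149), (67, 160), (70, 166), (73, 147), (76, 143), (79, 138), (82, 129), (85, 121), (88, 118), (91, 140), (94, 137), (97, 123)]
[(40, 129), (43, 123), (46, 117), (49, 125), (52, 125), (55, 127), (58, 133), (61, 148), (64, 159), (67, 164), (70, 150), (73, 142), (76, 140), (79, 138), (82, 126), (85, 121), (88, 126), (91, 133), (94, 125), (97, 114)]
[(100, 121), (103, 121), (106, 119), (109, 120), (112, 122), (115, 121), (118, 125), (121, 135), (124, 142), (127, 143), (130, 140), (133, 163), (136, 141), (139, 130), (142, 128), (145, 128), (148, 128)]
[(100, 129), (103, 125), (106, 115), (109, 114), (112, 115), (115, 117), (118, 133), (121, 158), (124, 195), (127, 233), (130, 240), (133, 188), (136, 122), (139, 118), (142, 114), (145, 110), (148, 110)]
```

The wing has swung about 60° and no longer moves, while the side force has risen to 15 N. It's on its stop. I'll ease the overpush slightly and check.

Request:
arm_command:
  steps:
    - [0, 0, 0, -3, 1]
    - [0, 0, 0, 0, 1]
    - [0, 0, 0, 0, 1]
    - [0, 0, 0, 0, 1]

```text
time_s: 17.88
tcp_pos: [0.5134, 0.1994, 0.1314]
tool_rot: [[0.953, 0.304, -0.001], [0.304, -0.953, 0.0], [-0.001, -0.001, -1.0]]
wrist_force: [-6.5, 3.5, 5.4]
width: 0.323
gripper_force: 69.3
```

```bash
python3 - <<'E'
from h import *
import math
o=manip.get_obs();print(o["tcp_pos"],o["wrist_force"],o["wrist_torque"],o["gripper_force"],abs(o["joint_vel"]).max())
s=capture("scene");print((cv2.absdiff(load("s10"),s)[250:320,240:305].max(2)>25).sum())
c=calibration("wrist");w=cv2.GaussianBlur(capture("wrist").max(2),(3,3),0)
print([(a,int(np.median([w[int(round(q[1])),int(round(q[0]))] for r in np.arange(.03,.049,.002) for q in [proj(c,[.5142+r*math.cos(math.radians(a)),.199+r*math.sin(math.radians(a)),.151])]]))) for a in range(55,88,3)])
E
```

```text
[0.51339798 0.19940604 0.13144495] [-6.53750283  3.45809278  5.36787263] [0.44591923 0.58753037 0.48974667] 69.27642952767201 0.0009516205483752428
96
[(55, 123), (58, 129), (61, 135), (64, 150), (67, 159), (70, 166), (73, 148), (76, 143), (79, 139), (82, 135), (85, 124)]
```

The wing stayed put, the arm is at rest and the grip is firm, so I'll hand the job in.

```bash
python3 -c "
from cell import order
print(order.close_job())"
```

```text
the job is handed in; nothing more can be done
None
```

The job is handed in, verdict not shown: the leg is in the stand's collet, its top groove level with the collet's top by my measurements, the cam lever turned about 60° clockwise onto its stop, and the gripper still holding the leg.

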